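# Make up two decorating kits for the pottery class

## Robot

A 6-joint arm with a two-finger parallel gripper is mounted at the origin on the work surface. World frame = base frame: x ahead of the robot, y to its left, z up, the work surface at z = 0. Lengths are in m, angles in rad, forces in N, time in s.
With the tool pointing down it reaches from about 0.35 to 0.975 m from the base axis. Payload 4.9 kg.
Tool frame: the origin (TCP) lies at the very end of the fingers, on their centre line; the grasp point (between the pads) lies 19 mm behind it; z points along the fingers, y is the line along which they close (so a half turn about z gives the same grasp; the last joint's range is limited). The gripper opens to 85 mm and grips with 20 to 120 N. Pads are 22 mm wide; open, the fingers measure 114 mm over their backs; the gripper's body (76 mm by 85 mm) begins 54 mm behind the grasp point. The pads swing forward as they close: fully open they stand 13 mm farther back than shut.
Start: joints at [1.2, 0.053, 1.613, -0, 1.476, -0.119], TCP at [0.156, 0.605, 0.231] pointing down, gripper open.
Joint ranges: [-3.01, 3.01], [-1.01, 2.22], [0.06, 2.58], [-1.02, 4.17], [0.09, 2.62], [-3.14, 3.14]. Speed limits (rad/s): [2.57, 2.57, 3.14, 3.14, 3.14, 3.14].

## Interface

Orientations are given as a rotation vector (axis times angle).
In Python, from station import ctrl gives the robot as it stands. The module is installed in compiled form; this text tells all that it offers.
- The arm moves only by the tool jog_arm, never from a script. Its argument "steps" is a list of rows, each an object with "delta_rot": the turn, a rotation vector about the tool's x, y, z in degrees, a list of three; "linear": the shift along the tool's x, y, z in m, a list of three; "grip": the finger opening in m, from 0 to 0.0854. In form: [{"delta_rot": [rx, ry, rz], "linear": [x, y, z], "grip": grip}, ...]. A call has 1 to 10 rows; each row shifts and turns the commanded pose from where the row before left it, along the tool's axes as they then stand; what a row does not reach is not made up. A row lasts 1/10 s, in which the tool goes at most 50 mm and 8.59 degrees, less where a joint would pass 70% of its speed; a pose out of reach is approached as far as the arm can. A call with a gripper value outside its range is refused whole. The fingers move at their own pace and stop on an object; "newtons" is the grip in N (left out, the last holds). Time passes only in rows, so rows that do not move let the fingers close. It gives the time, the measured TCP pose, the force, the opening and the grip force at its end, in the units of the state.
- ctrl.get_obs(): the state, without advancing time (a new reading comes with each control period).
- ctrl.get_image(name): name is "side" or "top"; returns (picture, depth): 400x640x3 uint8, red, green, blue; 400x640 float32, m along the optical axis (not along the pixel's ray), 0 where there is no reading.
- ctrl.camera_info(name): a dict with "camera_matrix" (3x3 intrinsics, pixels), "R" (3x3) and "t" (3): a world point X has camera coordinates R X + t. Camera axes: x right, y down, z forward; pixel columns grow to the right and rows downward; lengths in m; the calibration is good to about 2 mm. A picture is of the moment at which its call begins. camera_info takes no time and is no camera call.
- ctrl.finish_job(): hands the job in; it is judged then, once.
The state is a dict: "t": time; "q": joint angles; "dq": joint speeds; "effort": joint torques, N m; "tool_pos": TCP position; "tool_rot": TCP orientation; "contact_force": force on the tool from outside, world axes, zero at the start; "wrist_torque": the same for the moment, N m; "opening": finger opening in m; "grip_force": force on a finger pad.
Only numpy, scipy, OpenCV 4.12 (cv2) and the standard library are available. Lean on these libraries where they do the work, as an engineer would, in place of code of your own. Each camera call takes 0.05 s, during which the arm holds its last target. There are 200 camera calls.

## Task

Make up the two kits for the pottery painting class: in the tray with two bays stand the vase in the large bay and the round stamp in the small bay; in the tray with three bays stand the handleless cup in the large bay, the square stamp in the middle bay and the lidded glaze pot in the small end bay. Everything must stand upright on the floor of its bay; set the vase and the cup down gently, do not drop them. Leave the mug with the handle and the kiln post standing where they are.

Things in the scene. Friction and masses are not known exactly. Their poses are not given: they have to be found in the camera images.
- vase: Origin at the centre of its underside, z up. Unglazed terracotta bud vase, 88 mm tall: straight round body 62 mm across from 10 to 50 mm height (foot 56 mm), narrowing to a neck 28 mm across at 78 mm, flared rim 40 mm. About 180 g. Loose.
- cup: Origin at the centre of its underside, z up. Unglazed terracotta cup without handle, open at the top, nearly straight sided: 58 mm across the foot, 62 mm from 12 mm height up to the rim at 62 mm; wall 4 mm. About 140 g. Loose.
- round_stamp: Origin at the centre of its underside, z up. Pale wooden stamp: round disc foot 44 mm across and 16 mm high, thin stem 18 mm across, on top a round knob 32 mm across from 46 to 72 mm height. About 60 g. Loose.
- square_stamp: Origin at the centre of its underside, z up. Pale wooden stamp: square foot 40 x 40 mm and 16 mm high, from its centre a plain round handle 24 mm across up to 66 mm height. About 60 g. Loose.
- glaze_pot: Origin at the centre of its underside, z up. Small white ceramic pot, round, 44 mm across and 48 mm high, with a fixed cork lid 32 mm across up to 60 mm height. About 140 g. Loose.
- mug: Origin at the centre of its underside, z up. Unglazed terracotta mug, 60 mm across, 68 mm tall, with a loop handle that reaches 52 mm from its axis on its +y side. Not part of any kit: leave it.
- kiln_post: Origin at the centre of its underside, z up. Off-white waisted round kiln post, 80 mm tall, 48 mm across at both ends, 30 mm at the waist. Not part of any kit: leave it.
- tray_two: Fixed plywood tray, open above: floor 5 mm thick, walls 6 mm thick with tops 19 mm above the bench. Stepped outline: large square bay at its -x end (towards the robot), small ones in line along +x. Origin on the bench, mid-length. Two bays, 168 mm long: large 88 x 88 mm inside, centre x = -34 mm, small bay 62 x 62 mm inside, centre x = +47 mm, both at y = 0.
- tray_three: Fixed plywood tray, open above: floor 5 mm thick, walls 6 mm thick with tops 19 mm above the bench. Stepped outline: large square bay at its -x end (towards the robot), small ones in line along +x. Origin on the bench, mid-length. Three bays, 236 mm long: large 88 x 88 mm inside, centre x = -68 mm, middle bay 62 x 62 mm inside, centre x = +13 mm, end bay 62 x 62 mm inside, centre x = +81 mm, all at y = 0.
Mind the look-alikes: they are no part of the job. What is shaped like the glaze_pot but black or pink is not meant.

How it is judged:
At the end, for the whole second after the job is handed in: Each thing stands in its bay on its floor (origin under 9 mm up), within 15 mm (vase, cup), 14 mm (square stamp) or 12 mm (round stamp, glaze pot) of the bay centre along each tray axis, tilt under 0.15 rad, at rest; mug and kiln post upright, within 25 mm of their start (x of vase in the frame of tray_two between -0.049 and -0.019 m and y of vase in the frame of tray_two between -0.015 and 0.015 m and z of each of vase, round_stamp in the frame of tray_two below 0.009 m and angle between each of vase, round_stamp, cup, square_stamp, glaze_pot, mug, kiln_post's own z axis and vertical below 0.15 rad and linear speed of each of vase, round_stamp, cup, square_stamp, glaze_pot below 0.02 m/s and angular speed of each of vase, round_stamp, cup, square_stamp, glaze_pot below 0.3 rad/s and x of round_stamp in the frame of tray_two between 0.035 and 0.059 m and y of round_stamp in the frame of tray_two between -0.012 and 0.012 m and x of cup in the frame of tray_three between -0.083 and -0.053 m and y of cup in the frame of tray_three between -0.015 and 0.015 m and z of each of cup, square_stamp, glaze_pot in the frame of tray_three below 0.009 m and x of square_stamp in the frame of tray_three between -0.001 and 0.027 m and y of square_stamp in the frame of tray_three between -0.014 and 0.014 m and x of glaze_pot in the frame of tray_three between 0.069 and 0.093 m and y of glaze_pot in the frame of tray_three between -0.012 and 0.012 m and distance of each of mug, kiln_post from where it was at the start of the episode below 0.025 m); the robot touches nothing.
It fails at once if the vase is dropped or banged into the tray (over 30 N) (contact force between vase and tray_two above 30 N).
It fails at once if the cup is dropped or banged into the tray (over 30 N) (contact force between cup and tray_three above 30 N).
It fails at once if the mug is knocked over or away (distance of mug from where it was at the start of the episode above 0.025 m or angle between mug's own z axis and vertical above 0.5 rad).
It fails at once if the kiln post is knocked over or away (distance of kiln_post from where it was at the start of the episode above 0.025 m or angle between kiln_post's own z axis and vertical above 0.5 rad).
It also fails if it takes over 144 s, if anything falls off the work surface, if the arm or the gripper's body presses on something with over 40 N, if the wrist force passes 120 N, or if a joint passes its speed limit or range.

## Working session

There is one attempt and no reset: what is moved stays moved. The work goes in short steps, Python scripts to look and compute and a tool call to move; the robot and the scene stay as the last step left them, time stands still between calls to the robot, and variables do not carry over. Pictures are saved under pics/ and viewed, at most 14 in all, crops included, and the job is handed in when it is done.

Besides the shell and the picture viewer there is one more tool, called after "Call:" as a command line: name --argument value ..., lists and objects as JSON in quotes. jog_arm: Moves the arm, as the interface text tells. Its arguments: {"type":"object","properties":{"steps":{"type":"array"},"newtons":{"type":"number"}},"required":["steps"]}

```bash
mkdir -p pics; python3 - <<'E'
from station import ctrl
import cv2,numpy as np
o=ctrl.get_obs();print({k:np.round(v,3) for k,v in o.items()})
for n in("top","side"):
    p,d=ctrl.get_image(n);cv2.imwrite(f"pics/{n}0.png",p[:,:,::-1]);np.save(f"{n}0.npy",d);i=ctrl.camera_info(n);print(n,i)
E
```

```text
{'t': np.float64(0.0), 'q': array([ 1.2  ,  0.053,  1.614, -0.   ,  1.476, -0.119]), 'dq': array([ 0.001,  0.   , -0.002, -0.   ,  0.001,  0.001]), 'effort': array([ 0.0000e+00, -3.9369e+01, -3.7017e+01, -0.0000e+00,  7.0000e-03,
       -0.0000e+00]), 'tool_pos': array([0.155, 0.605, 0.23 ]), 'tool_rot': array([-3.940e-01, -3.116e+00,  3.000e-03]), 'contact_force': array([-0.852, -0.08 , -0.092]), 'wrist_torque': array([-0.037, -0.039,  0.01 ]), 'grip_force': np.float64(0.0), 'opening': np.float64(0.086)}
top {'camera_matrix': array([[396.43049729,   0.        , 315.654057  ],
       [  0.        , 396.43049729, 192.81475021],
       [  0.        ,   0.        ,   1.        ]]), 'R': array([[-0.0175705 , -0.99946675, -0.02752277],
       [-0.99658039,  0.01972934, -0.08023891],
       [ 0.08073913,  0.02601881, -0.99639561]]), 't': array([0.0189827 , 0.58560915, 0.97802895])}
side {'camera_matrix': array([[409.08981586,   0.        , 317.01333091],
       [  0.        , 409.08981586, 198.94180991],
       [  0.        ,   0.        ,   1.        ]]), 'R': array([[-0.78902695, -0.61430762,  0.00791316],
       [-0.42694288,  0.53901974, -0.7260699 ],
       [ 0.44176492, -0.57626718, -0.68757537]]), 't': array([0.45494839, 0.27361416, 0.69796242])}
```

View pics/top0.png

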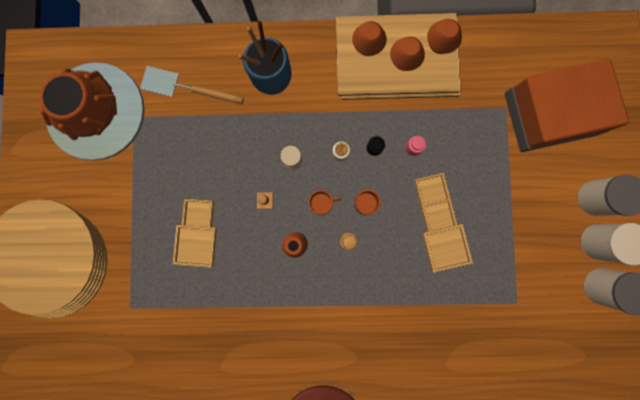

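View pics/side0.png

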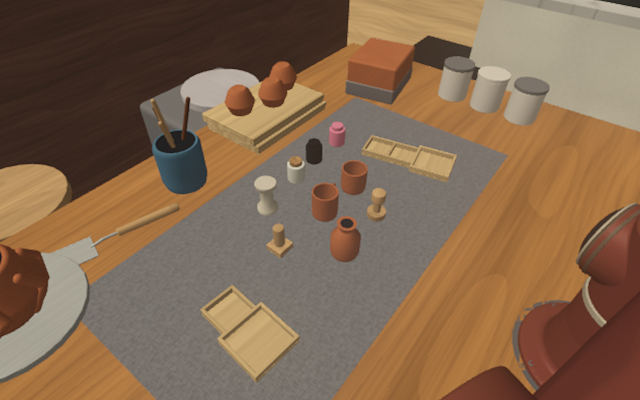

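The top view shows:
- Vase at (294,244) and round stamp at (348,241).
- The terracotta pair: the mug at (320,203), whose handle points right, and the cup at (367,203), with no handle.
- Square stamp at (264,200) and kiln post at (290,155).
- Glaze pot candidates: white with a cork lid at (341,150), black at (376,146), pink at (417,145). The white one fits the description.
- tray_two at about (195,235) and tray_three at about (443,225).

I'll confirm these in one enlarged crop and measure positions.

```bash
cat > h.py <<'E'
import numpy as np,cv2
from station import ctrl
def cloud(n,d):
    i=ctrl.camera_info(n);K=i["camera_matrix"];v,u=np.mgrid[:400,:640]
    c=np.stack([(u-K[0,2])/K[0,0]*d,(v-K[1,2])/K[1,1]*d,d],-1)
    return (c-i["t"])@i["R"]   # R^T(c-t)
E
python3 - <<'E'
from h import *
p=cv2.imread("pics/top0.png");q=cv2.imread("pics/side0.png")
a=cv2.resize(p[125:280,165:480],None,fx=2.4,fy=2.4,interpolation=2)
b=cv2.resize(q[130:270,230:430],None,fx=1.5,fy=1.5,interpolation=2)
im=np.zeros((a.shape[0]+b.shape[0],a.shape[1],3),np.uint8);im[:a.shape[0]]=a;im[a.shape[0]:,:b.shape[1]]=b
cv2.imwrite("pics/crop.png",im)
T=cloud("top",np.load("top0.npy"));S=cloud("side",np.load("side0.npy"))
print("bench z",np.median(T[265:290,200:400,2]))
for n,u,v in[("vase",294,244),("mug",320,203),("cup",367,203),("rs",348,241),("ss",264,200),("pot",341,150),("post",290,155)]:
    c=T[v,u,:2]
    for l,C in(("T",T),("S",S)):
        m=(np.hypot(*(C[...,:2]-c).transpose(2,0,1))<.06)&(C[...,2]>.008)&(C[...,2]<.12)
        P=C[m]
        out=[]
        for lo,hi in((.008,.03),(.03,.05),(.05,.1)):
            Q=P[(P[:,2]>lo)&(P[:,2]<hi)]
            if len(Q)>5:
                out.append(np.round(np.r_[Q[:,0].min(),Q[:,0].max(),Q[:,1].min(),Q[:,1].max(),(Q[:,:2].max(0)+Q[:,:2].min(0))/2]*1000).astype(int).tolist())
            else: out.append(None)
        print(n,l,m.sum(),np.round(P[:,2].max(),3),*out)
# trays: pixels above bench z 3..25mm 
for n,u0,u1,v0,v1 in(("two",165,225,190,275),("three",405,485,165,280)):
    Q=T[v0:v1,u0:u1].reshape(-1,3);Q=Q[(Q[:,2]>.003)&(Q[:,2]<.03)]
    r=cv2.minAreaRect((Q[:,:2]*1000).astype(np.float32));print(n,len(Q),r,np.percentile(Q[:,2],[5,50,95]))
E
```

```text
bench z 0.00040830307790598694
vase T 523 0.094 [445, 488, 32, 52, 466, 42] [428, 489, 32, 92, 458, 62] [428, 489, 33, 92, 459, 62]
vase S 1076 0.091 [425, 482, 50, 92, 454, 71] [426, 477, 46, 91, 451, 68] [425, 488, 34, 89, 456, 62]
mug T 251 0.071 [532, 586, -48, 22, 559, -13] [531, 587, -52, 22, 559, -15] [531, 589, -52, 26, 560, -13]
mug S 892 0.071 [529, 583, -33, 25, 556, -4] [528, 586, -34, 24, 557, -5] [529, 590, -53, 25, 559, -14]
cup T 278 0.066 [530, 586, -145, -88, 558, -117] [530, 586, -145, -87, 558, -116] [529, 590, -148, -88, 559, -118]
cup S 755 0.065 [526, 583, -149, -89, 555, -119] [527, 586, -151, -89, 557, -120] [526, 588, -153, -89, 557, -121]
rs T 237 0.076 [443, 483, -91, -29, 463, -60] None [449, 480, -85, -56, 464, -71]
rs S 454 0.075 [440, 483, -95, -51, 461, -73] [448, 471, -76, -61, 459, -68] [446, 477, -88, -56, 461, -72]
ss T 255 0.07 [552, 592, 120, 159, 572, 139] [561, 576, 128, 146, 569, 137] [560, 582, 128, 150, 571, 139]
ss S 466 0.069 [549, 590, 116, 158, 569, 137] [557, 575, 132, 149, 566, 141] [557, 580, 126, 149, 569, 138]
pot T 280 0.064 [669, 689, -76, -35, 679, -56] [669, 712, -78, -35, 691, -56] [676, 706, -75, -38, 691, -56]
pot S 394 0.063 [666, 702, -76, -36, 684, -56] [667, 708, -77, -37, 687, -57] [672, 703, -75, -43, 688, -59]
post T 376 0.084 [652, 680, 45, 86, 666, 66] None [650, 698, 43, 89, 674, 66]
post S 638 0.084 [647, 695, 44, 89, 671, 66] [657, 680, 53, 79, 668, 66] [648, 696, 41, 89, 672, 65]
two 2365 ((493.5614013671875, 323.4052734375), (218.54409790039062, 155.12969970703125), 0.1497126966714859) [0.00325188 0.00579525 0.02002552]
three 3425 ((507.94970703125, -318.09600830078125), (201.3111572265625, 292.5672302246094), 87.8838882446289) [0.00318542 0.00571373 0.02003621]
```

View pics/crop.png

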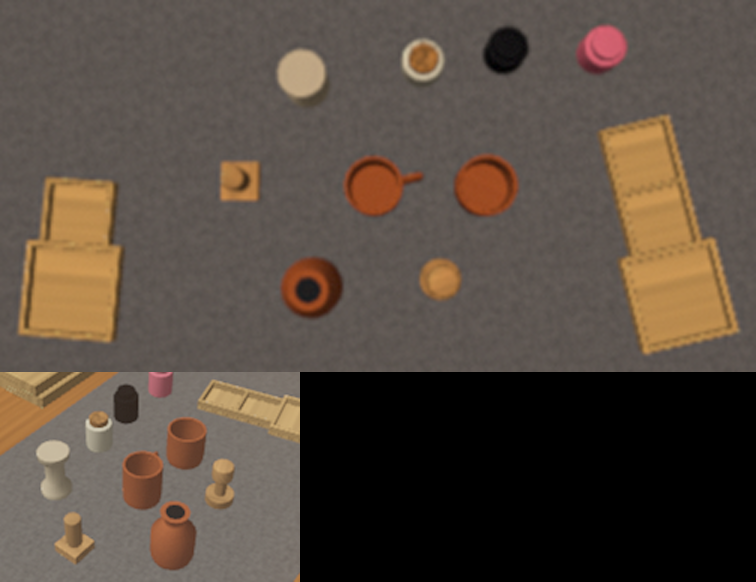

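The crop confirms each item: cup at crop (486,185) without handle, mug at (374,185) with handle, and the white pot with cork lid at (422,60). Next I'll fit the tray poses.

```bash
python3 - <<'E'
from h import *
from scipy.optimize import minimize
for cam in("top","side"):
  T=cloud(cam,np.load(cam+"0.npy"));p=cv2.imread(f"pics/{cam}0.png").astype(int)
  lab=(p[...,2]-p[...,0]>45)
  for n,g,L,boxes,bays in(("two",(.49,.323,0),.084,((-84,16,50),(10,84,37)),(-34,47)),("three",(.51,-.318,.2),.118,((-118,-18,50),(-24,118,37)),(-68,13,81))):
    m=(np.hypot(T[...,0]-g[0],T[...,1]-g[1])<.16)&(abs(T[...,2])<.04)&(T[...,1]*g[1]>.05)
    P=T[m][:,:2]*1000;l=lab[m]
    def f(x):
        c,s=np.cos(x[2]),np.sin(x[2]);d=P-x[:2]*1000;a=d[:,0]*c+d[:,1]*s;b=-d[:,0]*s+d[:,1]*c
        sd=np.max([np.minimum(np.minimum(a-x0,x1-a),h-abs(b)) for x0,x1,h in boxes],0)
        return np.mean((1/(1+np.exp(-np.clip(sd/2,-20,20)))-l)**2)
    rs=[minimize(f,(g[0],g[1],t),method="Nelder-Mead",options=dict(initial_simplex=np.array([g[0],g[1],t])+np.array([[0,0,0],[.02,0,0],[0,.02,0],[0,0,.15]]),maxiter=2000,xatol=1e-5,fatol=1e-7)) for t in(-.25,-.1,0,.1,.25)]
    r=min(rs,key=lambda r:r.fun);x=r.x
    print(cam,n,m.sum(),l.sum(),np.round(x,4),round(r.fun,4),[np.round(x[:2]+b/1000*np.array([np.cos(x[2]),np.sin(x[2])]),4).tolist() for b in bays])
E
```

```text
top two 11921 2404 [ 0.4916  0.3184 -0.0879] 0.0088 [[0.4578, 0.3213], [0.5385, 0.3142]]
top three 12464 3413 [ 0.5086 -0.3041  0.2138] 0.0123 [[0.4421, -0.3185], [0.5213, -0.3013], [0.5877, -0.2869]]
side two 21202 4797 [ 0.4903  0.316  -0.0909] 0.0135 [[0.4565, 0.3191], [0.5372, 0.3117]]
side three 6582 2226 [ 0.5087 -0.3046  0.2135] 0.0182 [[0.4423, -0.319], [0.5214, -0.3019], [0.5879, -0.2875]]
```

Call:
jog_arm --steps '[{"delta_rot": [0, 0, 8.4], "linear": [0, 0, 0], "grip": 0.085}, {"delta_rot": [0, 0, 8.4], "linear": [0, 0, 0], "grip": 0.085}, {"delta_rot": [0, 0, 8.4], "linear": [0, 0, 0], "grip": 0.085}, {"delta_rot": [0, 0, 8.4], "linear": [0, 0, 0], "grip": 0.085}, {"delta_rot": [0, 0, 8.4], "linear": [0, 0, 0], "grip": 0.085}, {"delta_rot": [0, 0, 8.4], "linear": [0, 0, 0], "grip": 0.085}, {"delta_rot": [0, 0, 8.4], "linear": [0, 0, 0], "grip": 0.085}, {"delta_rot": [0, 0, 8.4], "linear": [0, 0, 0], "grip": 0.085}, {"delta_rot": [0, 0, 8.4], "linear": [0, 0, 0], "grip": 0.085}, {"delta_rot": [0, 0, 0], "linear": [0, 0, 0], "grip": 0.085}]'

```text
t: 1.1
tool_pos: [0.1556, 0.605, 0.2306]
tool_rot: [2.221, 2.221, -0.002]
contact_force: [-0.3, -0.2, -0.7]
opening: 0.0852
grip_force: 0.0
```

Call:
jog_arm --steps '[{"delta_rot": [0, 0, 0], "linear": [-0.04, 0.022, 0], "grip": 0.085}, {"delta_rot": [0, 0, 0], "linear": [-0.04, 0.022, 0], "grip": 0.085}, {"delta_rot": [0, 0, 0], "linear": [-0.04, 0.022, 0], "grip": 0.085}, {"delta_rot": [0, 0, 0], "linear": [-0.04, 0.022, 0], "grip": 0.085}, {"delta_rot": [0, 0, 0], "linear": [-0.04, 0.022, 0], "grip": 0.085}, {"delta_rot": [0, 0, 0], "linear": [-0.04, 0.022, 0], "grip": 0.085}, {"delta_rot": [0, 0, 0], "linear": [-0.04, 0.022, 0], "grip": 0.085}, {"delta_rot": [0, 0, 0], "linear": [-0.04, 0.022, 0], "grip": 0.085}, {"delta_rot": [0, 0, 0], "linear": [-0.04, 0.022, 0], "grip": 0.085}, {"delta_rot": [0, 0, 0], "linear": [-0.04, 0.022, 0], "grip": 0.085}]'

```text
t: 2.1
tool_pos: [0.3759, 0.2035, 0.2313]
tool_rot: [2.217, 2.225, 0.001]
contact_force: [0.6, 0.4, 0.2]
opening: 0.0852
grip_force: 0.0
```

Call:
jog_arm --steps '[{"delta_rot": [0, 0, 0], "linear": [-0.03, 0.0165, 0.01], "grip": 0.085}, {"delta_rot": [0, 0, 0], "linear": [-0.03, 0.0165, 0.02], "grip": 0.085}, {"delta_rot": [0, 0, 0], "linear": [-0.03, 0.0165, 0.02], "grip": 0.085}, {"delta_rot": [0, 0, 0], "linear": [-0.03, 0.0165, 0.02], "grip": 0.085}, {"delta_rot": [0, 0, 0], "linear": [-0.023, 0.0155, 0.02], "grip": 0.085}, {"delta_rot": [0, 0, 0], "linear": [0, 0, 0], "grip": 0.085}, {"delta_rot": [0, 0, 0], "linear": [0, 0, 0], "grip": 0.085}]'

```text
t: 2.8
tool_pos: [0.4565, 0.0619, 0.1407]
tool_rot: [-2.22, -2.221, 0.002]
contact_force: [-0.6, 0.9, 1.0]
opening: 0.0848
grip_force: 0.0
```

Call:
jog_arm --steps '[{"delta_rot": [0, 0, 0], "linear": [0, 0, 0.02], "grip": 0.085}, {"delta_rot": [0, 0, 0], "linear": [0, 0, 0.02], "grip": 0.085}, {"delta_rot": [0, 0, 0], "linear": [0, 0, 0.02], "grip": 0.085}, {"delta_rot": [0, 0, 0], "linear": [0, 0, 0.02], "grip": 0.085}, {"delta_rot": [0, 0, 0], "linear": [0, 0, 0.02], "grip": 0.085}, {"delta_rot": [0, 0, 0], "linear": [0, 0, 0.01], "grip": 0.085}, {"delta_rot": [0, 0, 0], "linear": [0, 0, 0.01], "grip": 0.085}, {"delta_rot": [0, 0, 0], "linear": [0, 0, 0.001], "grip": 0.085}, {"delta_rot": [0, 0, 0], "linear": [0, 0, 0], "grip": 0.085}]'

```text
t: 3.7
tool_pos: [0.4574, 0.0623, 0.0209]
tool_rot: [2.221, 2.221, 0.001]
contact_force: [-0.3, -0.4, 0.8]
opening: 0.0849
grip_force: 0.0
```

Call:
jog_arm --steps '[{"delta_rot": [0, 0, 0], "linear": [0, 0, 0], "grip": 0.07}, {"delta_rot": [0, 0, 0], "linear": [0, 0, 0], "grip": 0.062}, {"delta_rot": [0, 0, 0], "linear": [0, 0, 0], "grip": 0.055}, {"delta_rot": [0, 0, 0], "linear": [0, 0, 0], "grip": 0.05}, {"delta_rot": [0, 0, 0], "linear": [0, 0, 0], "grip": 0.05}, {"delta_rot": [0, 0, 0], "linear": [0, 0, 0], "grip": 0.05}]' --newtons 35

```text
t: 4.3
tool_pos: [0.4577, 0.0621, 0.0216]
tool_rot: [2.221, 2.22, 0.001]
contact_force: [-1.7, 0.4, 6.0]
opening: 0.0607
grip_force: 38.4
```

Call:
jog_arm --steps '[{"delta_rot": [0, 0, 0], "linear": [0, 0, -0.01], "grip": 0.05}, {"delta_rot": [0, 0, 0], "linear": [0, 0, -0.02], "grip": 0.05}, {"delta_rot": [0, 0, 0], "linear": [0, 0, -0.025], "grip": 0.05}, {"delta_rot": [0, 0, 0], "linear": [0, 0, -0.025], "grip": 0.05}, {"delta_rot": [0, 0, 0], "linear": [0.015, 0, -0.01], "grip": 0.05}, {"delta_rot": [0, 0, 0], "linear": [0.03, 0, 0], "grip": 0.05}, {"delta_rot": [0, 0, 0], "linear": [0.03, 0, 0], "grip": 0.05}, {"delta_rot": [0, 0, 0], "linear": [0.03, 0, 0], "grip": 0.05}, {"delta_rot": [0, 0, 0], "linear": [0.03, 0, 0], "grip": 0.05}, {"delta_rot": [0, 0, 0], "linear": [0.03, 0, 0], "grip": 0.05}]'

```text
t: 5.3
tool_pos: [0.4566, 0.2282, 0.1105]
tool_rot: [2.222, 2.221, 0.0]
contact_force: [0.9, -0.2, -3.1]
opening: 0.0611
grip_force: 38.9
```

Call:
jog_arm --steps '[{"delta_rot": [0, 0, 0], "linear": [0.03, 0, 0], "grip": 0.05}, {"delta_rot": [0, 0, 0], "linear": [0.03, 0, 0], "grip": 0.05}, {"delta_rot": [0, 0, 0], "linear": [0.02, 0, 0], "grip": 0.05}, {"delta_rot": [0, 0, 0], "linear": [0.013, 0, 0], "grip": 0.05}, {"delta_rot": [0, 0, 0], "linear": [0, 0, 0], "grip": 0.05}, {"delta_rot": [0, 0, 0], "linear": [0, 0, 0.01], "grip": 0.05}, {"delta_rot": [0, 0, 0], "linear": [0, 0, 0.02], "grip": 0.05}, {"delta_rot": [0, 0, 0], "linear": [0, 0, 0.02], "grip": 0.05}, {"delta_rot": [0, 0, 0], "linear": [0, 0, 0.01], "grip": 0.05}, {"delta_rot": [0, 0, 0], "linear": [0, 0, 0], "grip": 0.05}]'

```text
t: 6.3
tool_pos: [0.4555, 0.3184, 0.0478]
tool_rot: [-2.222, -2.219, 0.007]
contact_force: [0.1, 0.0, -2.1]
opening: 0.0605
grip_force: 38.9
```

```bash
cat > look.py <<'E'
from h import *
import sys
n=sys.argv[1];ps=[ctrl.get_image(c)[0][:,:,::-1] for c in("side","top")]
u,v,U,V=map(int,sys.argv[2:6])
c=lambda p,u,v:cv2.resize(p[max(0,v-60):v+60,max(0,u-60):u+60],(390,390),interpolation=2)
cv2.imwrite(f"pics/{n}.png",np.hstack([c(ps[0],u,v),c(ps[1],U,V)]))
o=ctrl.get_obs();print(o["t"],o["tool_pos"],o["opening"],o["grip_force"])
E
python3 look.py v1 245 300 195 235
```

```text
6.4 [0.45734855 0.3197066  0.05051105] 0.061213389605921285 38.90244686161168
```

View pics/v1.png

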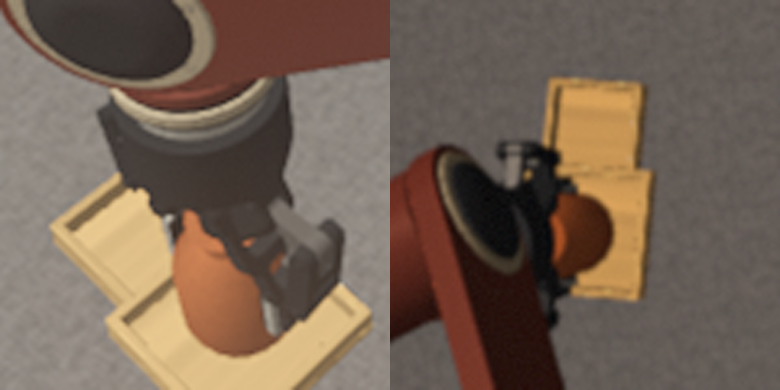

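The vase is held upright over the large bay (side crop (235,290)). Lowering it gently.

Call:
jog_arm --steps '[{"delta_rot": [0, 0, 0], "linear": [0, 0, 0.01], "grip": 0.05}, {"delta_rot": [0, 0, 0], "linear": [0, 0, 0.006], "grip": 0.05}, {"delta_rot": [0, 0, 0], "linear": [0, 0, 0.003], "grip": 0.05}, {"delta_rot": [0, 0, 0], "linear": [0, 0, 0.002], "grip": 0.05}, {"delta_rot": [0, 0, 0], "linear": [0, 0, 0.001], "grip": 0.05}, {"delta_rot": [0, 0, 0], "linear": [0, 0, 0.001], "grip": 0.05}, {"delta_rot": [0, 0, 0], "linear": [0, 0, 0.001], "grip": 0.05}, {"delta_rot": [0, 0, 0], "linear": [0, 0, 0], "grip": 0.05}]'

```text
t: 7.2
tool_pos: [0.4573, 0.3203, 0.0267]
tool_rot: [2.222, 2.221, 0.001]
contact_force: [-0.4, -1.2, -0.9]
opening: 0.0607
grip_force: 39.0
```

```bash
python3 -c "
from station import ctrl
o=ctrl.get_obs();print(o)"
```

```text
{'t': 7.2, 'q': array([4.77684046e-01, 1.13927891e-01, 1.91480967e+00, 3.82427377e-05,
       1.11232874e+00, 4.78112670e-01]), 'dq': array([-0.00087877, -0.00097846,  0.00238006, -0.00015548, -0.00043708,
        0.00053716]), 'effort': array([-8.87541496e-02, -3.66637015e+01, -3.18801105e+01, -2.02215317e-02,
       -1.08495250e-01, -9.67818523e-04]), 'tool_pos': array([0.45731136, 0.32030022, 0.02665802]), 'tool_rot': array([2.22184666e+00, 2.22085695e+00, 8.04272588e-04]), 'contact_force': array([-0.43274438, -1.19952726, -0.85867029]), 'wrist_torque': array([-0.06832753,  0.0126223 , -0.00085604]), 'grip_force': 38.967804019048344, 'opening': 0.06071541023257464}
```

Call:
jog_arm --steps '[{"delta_rot": [0, 0, 0], "linear": [0, 0, 0.0005], "grip": 0.05}, {"delta_rot": [0, 0, 0], "linear": [0, 0, 0.0005], "grip": 0.05}, {"delta_rot": [0, 0, 0], "linear": [0, 0, 0.0], "grip": 0.05}]'

```text
t: 7.5
tool_pos: [0.4573, 0.3203, 0.0266]
tool_rot: [2.222, 2.221, -0.0]
contact_force: [-3.4, -2.5, 7.2]
opening: 0.0608
grip_force: 39.7
```

Call:
jog_arm --steps '[{"delta_rot": [0, 0, 0], "linear": [0, 0, 0], "grip": 0.061}, {"delta_rot": [0, 0, 0], "linear": [0, 0, 0], "grip": 0.063}, {"delta_rot": [0, 0, 0], "linear": [0, 0, 0], "grip": 0.066}, {"delta_rot": [0, 0, 0], "linear": [0, 0, 0], "grip": 0.076}, {"delta_rot": [0, 0, 0], "linear": [0, 0, 0], "grip": 0.076}, {"delta_rot": [0, 0, 0], "linear": [0, 0, -0.01], "grip": 0.076}, {"delta_rot": [0, 0, 0], "linear": [0, 0, -0.03], "grip": 0.08}, {"delta_rot": [0, 0, 0], "linear": [0, 0, -0.04], "grip": 0.08}, {"delta_rot": [0, 0, 0], "linear": [0, 0, -0.04], "grip": 0.08}, {"delta_rot": [0, 0, 0], "linear": [0, 0, 0], "grip": 0.08}]'

```text
t: 8.5
tool_pos: [0.4611, 0.3223, 0.1538]
tool_rot: [2.219, 2.218, 0.021]
contact_force: [0.5, -0.3, 1.6]
opening: 0.0802
grip_force: 0.0
```

Call:
jog_arm --steps '[{"delta_rot": [0, 0, 0], "linear": [-0.031, 0.006, 0], "grip": 0.08}, {"delta_rot": [0, 0, 0], "linear": [-0.045, 0, 0], "grip": 0.08}, {"delta_rot": [0, 0, 0], "linear": [-0.045, 0, 0], "grip": 0.08}, {"delta_rot": [0, 0, 0], "linear": [-0.045, 0, 0], "grip": 0.08}, {"delta_rot": [0, 0, 0], "linear": [-0.045, 0, 0], "grip": 0.08}, {"delta_rot": [0, 0, 0], "linear": [-0.045, 0, 0], "grip": 0.08}, {"delta_rot": [0, 0, 0], "linear": [-0.045, 0, 0], "grip": 0.08}, {"delta_rot": [0, 0, 0], "linear": [-0.045, 0, 0], "grip": 0.07}, {"delta_rot": [0, 0, 0], "linear": [-0.03, 0, 0], "grip": 0.07}, {"delta_rot": [0, 0, 0], "linear": [-0.015, 0, 0], "grip": 0.07}]'

```text
t: 9.5
tool_pos: [0.4626, -0.0733, 0.1455]
tool_rot: [2.225, 2.217, -0.0]
contact_force: [0.4, 0.3, 0.5]
opening: 0.0697
grip_force: 0.0
```

Call:
jog_arm --steps '[{"delta_rot": [0, 0, 0], "linear": [0, 0, 0.015], "grip": 0.07}, {"delta_rot": [0, 0, 0], "linear": [0, 0, 0.025], "grip": 0.07}, {"delta_rot": [0, 0, 0], "linear": [0, 0, 0.03], "grip": 0.07}, {"delta_rot": [0, 0, 0], "linear": [0, 0, 0.025], "grip": 0.07}, {"delta_rot": [0, 0, 0], "linear": [0, 0, 0.01], "grip": 0.07}, {"delta_rot": [0, 0, 0], "linear": [0, 0, 0], "grip": 0.07}, {"delta_rot": [0, 0, 0], "linear": [0, 0, 0], "grip": 0.05}, {"delta_rot": [0, 0, 0], "linear": [0, 0, 0], "grip": 0.04}, {"delta_rot": [0, 0, 0], "linear": [0, 0, 0], "grip": 0.032}, {"delta_rot": [0, 0, 0], "linear": [0, 0, 0], "grip": 0.025}]' --newtons 25

```text
t: 10.5
tool_pos: [0.4637, -0.0712, 0.0418]
tool_rot: [2.221, 2.22, 0.001]
contact_force: [-2.1, 1.2, 6.1]
opening: 0.0313
grip_force: 24.5
```

Call:
jog_arm --steps '[{"delta_rot": [0, 0, 0], "linear": [0, 0, 0], "grip": 0.02}, {"delta_rot": [0, 0, 0], "linear": [0, 0, 0], "grip": 0.02}, {"delta_rot": [0, 0, 0], "linear": [0, 0, 0], "grip": 0.02}]'

```text
t: 10.8
tool_pos: [0.4638, -0.0712, 0.0418]
tool_rot: [2.221, 2.22, 0.001]
contact_force: [-1.5, 0.4, 7.0]
opening: 0.0309
grip_force: 24.5
```

```bash
python3 look.py r1 375 205 300 235
```

```text
10.9 [ 0.46376486 -0.07123085  0.04180105] 0.031056830022732067 24.51458841562271
```

View pics/r1.png

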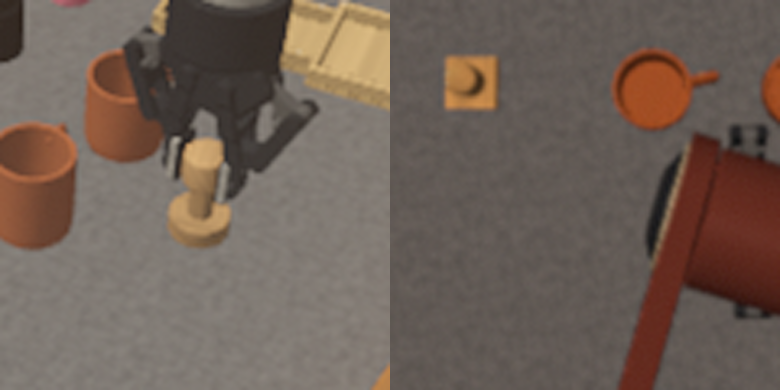

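The knob is gripped squarely, with the stamp at side crop (200,200). Carrying it to the small bay of tray_two.

Call:
jog_arm --steps '[{"delta_rot": [0, 0, 0], "linear": [0, 0, -0.02], "grip": 0.02}, {"delta_rot": [0, 0, 0], "linear": [0, 0, -0.04], "grip": 0.02}, {"delta_rot": [0, 0, 0], "linear": [0, 0, -0.04], "grip": 0.02}, {"delta_rot": [0, 0, 0], "linear": [0.014, 0, -0.02], "grip": 0.02}, {"delta_rot": [0, 0, 0], "linear": [0.04, 0.01, 0], "grip": 0.02}, {"delta_rot": [0, 0, 0], "linear": [0.04, 0.01, 0], "grip": 0.02}, {"delta_rot": [0, 0, 0], "linear": [0.04, 0.01, 0], "grip": 0.02}, {"delta_rot": [0, 0, 0], "linear": [0.04, 0.01, 0], "grip": 0.02}, {"delta_rot": [0, 0, 0], "linear": [0.04, 0.01, 0], "grip": 0.02}, {"delta_rot": [0, 0, 0], "linear": [0.04, 0.01, 0], "grip": 0.02}]'

```text
t: 11.9
tool_pos: [0.5232, 0.1848, 0.1603]
tool_rot: [2.222, 2.221, 0.001]
contact_force: [1.1, 0.2, -0.2]
opening: 0.0313
grip_force: 25.2
```

Call:
jog_arm --steps '[{"delta_rot": [0, 0, 0], "linear": [0.04, 0.01, 0], "grip": 0.02}, {"delta_rot": [0, 0, 0], "linear": [0.04, 0.005, 0], "grip": 0.02}, {"delta_rot": [0, 0, 0], "linear": [0.03, 0, 0], "grip": 0.02}, {"delta_rot": [0, 0, 0], "linear": [0.02, 0, 0], "grip": 0.02}, {"delta_rot": [0, 0, 0], "linear": [0, 0, 0], "grip": 0.02}, {"delta_rot": [0, 0, 0], "linear": [0, 0, 0.02], "grip": 0.02}, {"delta_rot": [0, 0, 0], "linear": [0, 0, 0.03], "grip": 0.02}, {"delta_rot": [0, 0, 0], "linear": [0, 0, 0.03], "grip": 0.02}, {"delta_rot": [0, 0, 0], "linear": [0, 0, 0.015], "grip": 0.02}, {"delta_rot": [0, 0, 0], "linear": [0, 0, 0], "grip": 0.02}]'

```text
t: 12.9
tool_pos: [0.5361, 0.3114, 0.0622]
tool_rot: [-2.221, -2.219, 0.009]
contact_force: [-0.3, 0.1, -1.2]
opening: 0.0313
grip_force: 25.2
```

```bash
python3 look.py r2 245 300 195 235
```

```text
13.0 [0.53867597 0.31287182 0.0661386 ] 0.031304912081048394 25.194261968135834
```

View pics/r2.png

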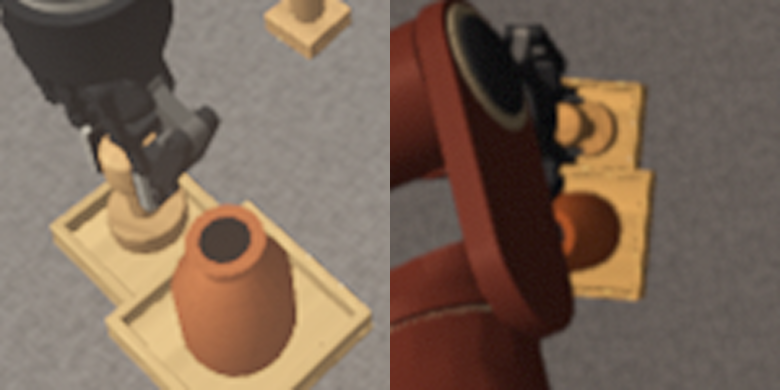

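The vase stands in its bay (side crop (235,290)) and the stamp hangs upright over the small bay (145,215). Lowering the stamp and letting go.

Call:
jog_arm --steps '[{"delta_rot": [0, 0, 0], "linear": [0, 0, 0.01], "grip": 0.02}, {"delta_rot": [0, 0, 0], "linear": [0, 0, 0.006], "grip": 0.02}, {"delta_rot": [0, 0, 0], "linear": [0, 0, 0.002], "grip": 0.02}, {"delta_rot": [0, 0, 0], "linear": [0, 0, 0.001], "grip": 0.02}, {"delta_rot": [0, 0, 0], "linear": [0, 0, 0], "grip": 0.02}, {"delta_rot": [0, 0, 0], "linear": [0, 0, 0], "grip": 0.032}, {"delta_rot": [0, 0, 0], "linear": [0, 0, 0], "grip": 0.038}, {"delta_rot": [0, 0, 0], "linear": [0, 0, 0], "grip": 0.048}, {"delta_rot": [0, 0, 0], "linear": [0, 0, 0], "grip": 0.048}, {"delta_rot": [0, 0, 0], "linear": [0, 0, -0.015], "grip": 0.048}]'

```text
t: 14.0
tool_pos: [0.5362, 0.3122, 0.0591]
tool_rot: [-2.221, -2.22, 0.008]
contact_force: [-0.1, -0.9, 0.0]
opening: 0.0482
grip_force: 0.0
```

Call:
jog_arm --steps '[{"delta_rot": [0, 0, 0], "linear": [0, 0, -0.03], "grip": 0.048}, {"delta_rot": [0, 0, 0], "linear": [0, 0, -0.04], "grip": 0.048}, {"delta_rot": [0, 0, 0], "linear": [0, 0, -0.03], "grip": 0.06}, {"delta_rot": [0, 0, 0], "linear": [-0.02, 0.002, 0], "grip": 0.06}, {"delta_rot": [0, 0, 0], "linear": [-0.045, 0.01, 0], "grip": 0.06}, {"delta_rot": [0, 0, 0], "linear": [-0.045, 0.01, 0], "grip": 0.06}, {"delta_rot": [0, 0, 0], "linear": [-0.035, 0.008, 0], "grip": 0.06}, {"delta_rot": [0, 0, 0], "linear": [-0.02, 0.002, 0], "grip": 0.06}, {"delta_rot": [0, 0, 0], "linear": [-0.01, 0, 0], "grip": 0.06}, {"delta_rot": [0, 0, 0], "linear": [0, 0, 0], "grip": 0.06}]'

```text
t: 15.0
tool_pos: [0.5702, 0.1373, 0.1621]
tool_rot: [2.223, 2.219, 0.001]
contact_force: [0.2, 0.6, -0.1]
opening: 0.0601
grip_force: 0.0
```

Call:
jog_arm --steps '[{"delta_rot": [0, 0, 0], "linear": [0, 0, 0.02], "grip": 0.06}, {"delta_rot": [0, 0, 0], "linear": [0, 0, 0.035], "grip": 0.06}, {"delta_rot": [0, 0, 0], "linear": [0, 0, 0.035], "grip": 0.06}, {"delta_rot": [0, 0, 0], "linear": [0, 0, 0.026], "grip": 0.06}, {"delta_rot": [0, 0, 0], "linear": [0, 0, 0.015], "grip": 0.06}, {"delta_rot": [0, 0, 0], "linear": [0, 0, 0], "grip": 0.06}, {"delta_rot": [0, 0, 0], "linear": [0, 0, 0], "grip": 0.045}, {"delta_rot": [0, 0, 0], "linear": [0, 0, 0], "grip": 0.032}, {"delta_rot": [0, 0, 0], "linear": [0, 0, 0], "grip": 0.024}, {"delta_rot": [0, 0, 0], "linear": [0, 0, 0], "grip": 0.015}]'

```text
t: 16.0
tool_pos: [0.5714, 0.1384, 0.0323]
tool_rot: [2.221, 2.22, 0.004]
contact_force: [-1.2, 1.3, 5.4]
opening: 0.0233
grip_force: 24.8
```

Call:
jog_arm --steps '[{"delta_rot": [0, 0, 0], "linear": [0, 0, 0], "grip": 0.012}, {"delta_rot": [0, 0, 0], "linear": [0, 0, 0], "grip": 0.012}, {"delta_rot": [0, 0, 0], "linear": [0, 0, 0], "grip": 0.012}]'

```text
t: 16.3
tool_pos: [0.5714, 0.1383, 0.0324]
tool_rot: [2.221, 2.22, 0.004]
contact_force: [-1.5, 0.9, 6.1]
opening: 0.0235
grip_force: 24.9
```

```bash
python3 look.py s1 280 240 195 235
```

```text
16.4 [0.57140155 0.13838755 0.032354  ] 0.023329218017604927 24.949020445346832
```

View pics/s1.png

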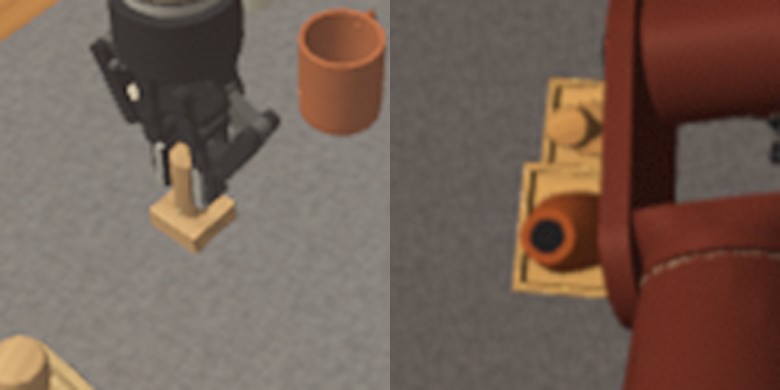

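The square stamp is gripped upright by its handle (side crop (190,190)), and the round stamp stands in its bay (top crop (572,127)). Carrying the square stamp to tray_three's middle bay.

Call:
jog_arm --steps '[{"delta_rot": [0, 0, 0], "linear": [0, 0, -0.02], "grip": 0.012}, {"delta_rot": [0, 0, 0], "linear": [0, 0, -0.04], "grip": 0.012}, {"delta_rot": [0, 0, 0], "linear": [0, 0, -0.04], "grip": 0.012}, {"delta_rot": [0, 0, 0], "linear": [-0.0195, 0, -0.02], "grip": 0.012}, {"delta_rot": [0, 0, 0], "linear": [-0.045, -0.005, 0], "grip": 0.012}, {"delta_rot": [0, 0, 0], "linear": [-0.045, -0.005, 0], "grip": 0.012}, {"delta_rot": [0, 0, 0], "linear": [-0.045, -0.005, 0], "grip": 0.012}, {"delta_rot": [0, 0, 0], "linear": [-0.045, -0.005, 0], "grip": 0.012}, {"delta_rot": [0, 0, 0], "linear": [-0.045, -0.005, 0], "grip": 0.012}, {"delta_rot": [0, 0, 0], "linear": [-0.045, -0.005, 0], "grip": 0.012}]'

```text
t: 17.4
tool_pos: [0.5392, -0.1532, 0.1504]
tool_rot: [2.222, 2.22, 0.0]
contact_force: [1.3, -0.0, -0.7]
opening: 0.0235
grip_force: 24.8
```

Call:
jog_arm --steps '[{"delta_rot": [0, 0, 0], "linear": [-0.045, -0.005, 0], "grip": 0.012}, {"delta_rot": [0, 0, 0], "linear": [-0.045, -0.005, 0], "grip": 0.012}, {"delta_rot": [0, 0, 0], "linear": [-0.04, -0.005, 0], "grip": 0.012}, {"delta_rot": [0, 0, 0], "linear": [-0.02, -0.0035, 0], "grip": 0.012}, {"delta_rot": [0, 0, 0], "linear": [0, 0, 0], "grip": 0.012}, {"delta_rot": [0, 0, 0], "linear": [0, 0, 0.02], "grip": 0.012}, {"delta_rot": [0, 0, 0], "linear": [0, 0, 0.03], "grip": 0.012}, {"delta_rot": [0, 0, 0], "linear": [0, 0, 0.03], "grip": 0.012}, {"delta_rot": [0, 0, 0], "linear": [0, 0, 0.015], "grip": 0.012}, {"delta_rot": [0, 0, 0], "linear": [0, 0, 0], "grip": 0.012}]'

```text
t: 18.4
tool_pos: [0.5196, -0.2992, 0.0523]
tool_rot: [-2.217, -2.218, 0.001]
contact_force: [-0.0, -0.6, -1.4]
opening: 0.023
grip_force: 24.8
```

```bash
python3 look.py s2 410 155 440 225
```

```text
18.5 [ 0.52185604 -0.30128408  0.0561334 ] 0.022984814441784362 24.800553023815155
```

View pics/s2.png

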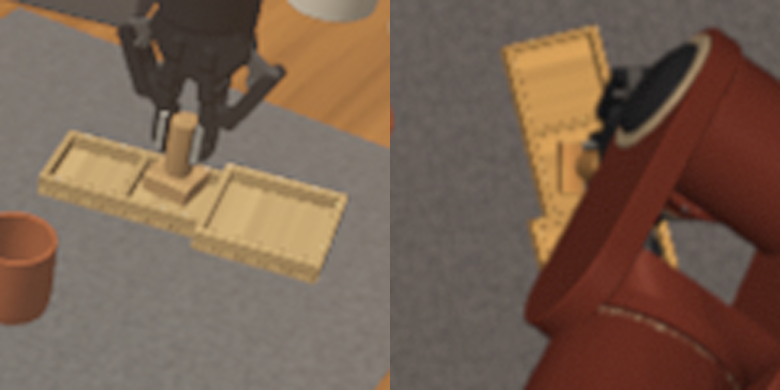

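The square stamp hangs upright over the middle bay (side crop (175,180)). Placing it, then moving to the cup.

Call:
jog_arm --steps '[{"delta_rot": [0, 0, 0], "linear": [0, 0, 0.01], "grip": 0.012}, {"delta_rot": [0, 0, 0], "linear": [0, 0, 0.006], "grip": 0.012}, {"delta_rot": [0, 0, 0], "linear": [0, 0, 0.002], "grip": 0.012}, {"delta_rot": [0, 0, 0], "linear": [0, 0, 0.001], "grip": 0.012}, {"delta_rot": [0, 0, 0], "linear": [0, 0, 0], "grip": 0.012}, {"delta_rot": [0, 0, 0], "linear": [0, 0, 0], "grip": 0.024}, {"delta_rot": [0, 0, 0], "linear": [0, 0, 0], "grip": 0.03}, {"delta_rot": [0, 0, 0], "linear": [0, 0, 0], "grip": 0.045}, {"delta_rot": [0, 0, 0], "linear": [0, 0, 0], "grip": 0.045}, {"delta_rot": [0, 0, 0], "linear": [0, 0, -0.02], "grip": 0.045}]'

```text
t: 19.5
tool_pos: [0.5191, -0.2998, 0.0531]
tool_rot: [-2.217, -2.216, 0.001]
contact_force: [-0.6, 0.5, 0.3]
opening: 0.0448
grip_force: 0.0
```

Call:
jog_arm --steps '[{"delta_rot": [0, 0, 0], "linear": [0, 0, -0.04], "grip": 0.05}, {"delta_rot": [0, 0, 0], "linear": [0, 0, -0.04], "grip": 0.085}, {"delta_rot": [0, 0, 0], "linear": [0.01, 0, -0.01], "grip": 0.085}, {"delta_rot": [0, 0, 0], "linear": [0.03, 0.006, 0], "grip": 0.085}, {"delta_rot": [0, 0, 0], "linear": [0.04, 0.01, 0], "grip": 0.085}, {"delta_rot": [0, 0, 0], "linear": [0.04, 0.01, 0], "grip": 0.085}, {"delta_rot": [0, 0, 0], "linear": [0.035, 0.01, 0], "grip": 0.085}, {"delta_rot": [0, 0, 0], "linear": [0.02, 0, 0], "grip": 0.085}, {"delta_rot": [0, 0, 0], "linear": [0.008, 0, 0], "grip": 0.085}, {"delta_rot": [0, 0, 0], "linear": [0, 0, 0], "grip": 0.085}]'

```text
t: 20.5
tool_pos: [0.557, -0.1175, 0.1457]
tool_rot: [-2.22, -2.222, 0.001]
contact_force: [0.5, -1.0, 0.1]
opening: 0.0849
grip_force: 0.0
```

```bash
python3 look.py c1 370 180 440 225
```

```text
20.6 [ 0.55716697 -0.11904623  0.14601453] 0.08468816122783289 0.0
```

View pics/c1.png

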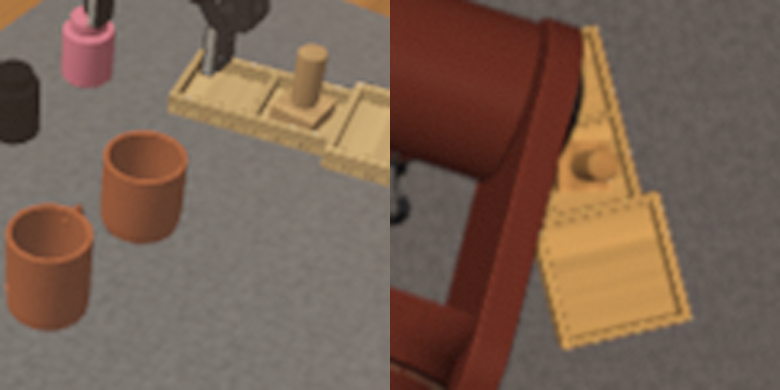

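The square stamp stands in the middle bay (side crop (308,85)), and the handleless cup at (145,185) is under the gripper. Descending onto the cup.

Call:
jog_arm --steps '[{"delta_rot": [0, 0, 0], "linear": [0, 0, 0.02], "grip": 0.085}, {"delta_rot": [0, 0, 0], "linear": [0, 0, 0.03], "grip": 0.085}, {"delta_rot": [0, 0, 0], "linear": [0, 0, 0.03], "grip": 0.085}, {"delta_rot": [0, 0, 0], "linear": [0, 0, 0.025], "grip": 0.085}, {"delta_rot": [0, 0, 0], "linear": [0, 0, 0.012], "grip": 0.085}, {"delta_rot": [0, 0, 0], "linear": [0, 0, 0.005], "grip": 0.085}, {"delta_rot": [0, 0, 0], "linear": [0, 0, 0], "grip": 0.085}, {"delta_rot": [0, 0, 0], "linear": [0, 0, 0], "grip": 0.07}, {"delta_rot": [0, 0, 0], "linear": [0, 0, 0], "grip": 0.062}, {"delta_rot": [0, 0, 0], "linear": [0, 0, 0], "grip": 0.055}]' --newtons 30

```text
t: 21.6
tool_pos: [0.5587, -0.119, 0.0264]
tool_rot: [2.22, 2.219, 0.002]
contact_force: [-0.7, -0.9, 4.6]
opening: 0.0618
grip_force: 33.2
```

Call:
jog_arm --steps '[{"delta_rot": [0, 0, 0], "linear": [0, 0, 0], "grip": 0.05}, {"delta_rot": [0, 0, 0], "linear": [0, 0, 0], "grip": 0.05}, {"delta_rot": [0, 0, 0], "linear": [0, 0, 0], "grip": 0.05}]'

```text
t: 21.9
tool_pos: [0.5587, -0.119, 0.0264]
tool_rot: [2.22, 2.219, 0.002]
contact_force: [-1.3, -0.9, 5.7]
opening: 0.0614
grip_force: 33.3
```

Call:
jog_arm --steps '[{"delta_rot": [0, 0, 0], "linear": [0, 0, -0.015], "grip": 0.05}, {"delta_rot": [0, 0, 0], "linear": [0, 0, -0.03], "grip": 0.05}, {"delta_rot": [0, 0, 0], "linear": [0, 0, -0.035], "grip": 0.05}, {"delta_rot": [0, 0, 0], "linear": [-0.01, -0.005, -0.02], "grip": 0.05}, {"delta_rot": [0, 0, 0], "linear": [-0.03, -0.02, 0], "grip": 0.05}, {"delta_rot": [0, 0, 0], "linear": [-0.035, -0.02, 0], "grip": 0.05}, {"delta_rot": [0, 0, 0], "linear": [-0.035, -0.02, 0], "grip": 0.05}, {"delta_rot": [0, 0, 0], "linear": [-0.035, -0.02, 0], "grip": 0.05}, {"delta_rot": [0, 0, 0], "linear": [-0.03, -0.02, 0], "grip": 0.05}, {"delta_rot": [0, 0, 0], "linear": [-0.015, -0.01, 0], "grip": 0.05}]'

```text
t: 22.9
tool_pos: [0.4407, -0.3103, 0.1249]
tool_rot: [2.224, 2.218, -0.001]
contact_force: [0.7, 0.0, -1.8]
opening: 0.0614
grip_force: 33.6
```

Call:
jog_arm --steps '[{"delta_rot": [0, 0, 0], "linear": [-0.01, 0, 0], "grip": 0.05}, {"delta_rot": [0, 0, 0], "linear": [0, 0, 0], "grip": 0.05}, {"delta_rot": [0, 0, 0], "linear": [0, 0, 0.015], "grip": 0.05}, {"delta_rot": [0, 0, 0], "linear": [0, 0, 0.025], "grip": 0.05}, {"delta_rot": [0, 0, 0], "linear": [0, 0, 0.02], "grip": 0.05}, {"delta_rot": [0, 0, 0], "linear": [0, 0, 0.01], "grip": 0.05}, {"delta_rot": [0, 0, 0], "linear": [0, 0, 0], "grip": 0.05}]'

```text
t: 23.6
tool_pos: [0.4414, -0.3162, 0.0516]
tool_rot: [-2.217, -2.219, -0.0]
contact_force: [-0.3, -0.3, -1.5]
opening: 0.0611
grip_force: 33.5
```

```bash
python3 look.py c2 420 155 440 225
```

```text
23.7 [ 0.442768   -0.31804167  0.05446847] 0.06143550221101179 33.56996459886432
```

View pics/c2.png

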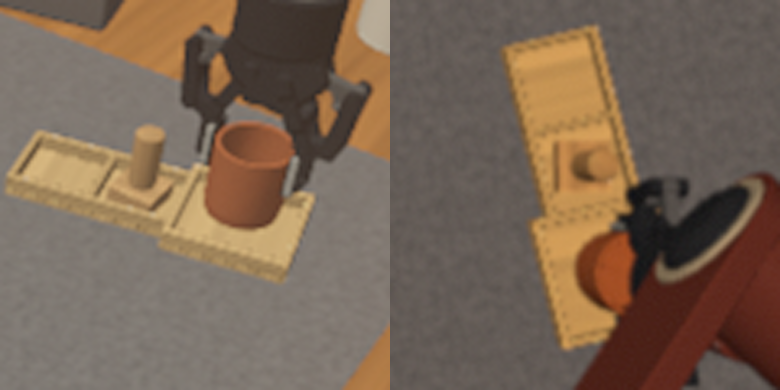

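The cup is upright over the large bay (side crop (248,175)). Lowering it gently.

Call:
jog_arm --steps '[{"delta_rot": [0, 0, 0], "linear": [0, 0, 0.01], "grip": 0.05}, {"delta_rot": [0, 0, 0], "linear": [0, 0, 0.006], "grip": 0.05}, {"delta_rot": [0, 0, 0], "linear": [0, 0, 0.003], "grip": 0.05}, {"delta_rot": [0, 0, 0], "linear": [0, 0, 0.002], "grip": 0.05}, {"delta_rot": [0, 0, 0], "linear": [0, 0, 0.001], "grip": 0.05}, {"delta_rot": [0, 0, 0], "linear": [0, 0, 0.001], "grip": 0.05}, {"delta_rot": [0, 0, 0], "linear": [0, 0, 0.001], "grip": 0.05}, {"delta_rot": [0, 0, 0], "linear": [0, 0, 0.0005], "grip": 0.05}, {"delta_rot": [0, 0, 0], "linear": [0, 0, 0.0005], "grip": 0.05}, {"delta_rot": [0, 0, 0], "linear": [0, 0, 0], "grip": 0.05}]'

```text
t: 24.7
tool_pos: [0.4424, -0.3187, 0.0314]
tool_rot: [-2.221, -2.221, 0.001]
contact_force: [-6.0, 4.4, 10.8]
opening: 0.0616
grip_force: 34.5
```

Call:
jog_arm --steps '[{"delta_rot": [0, 0, 0], "linear": [0, 0, 0], "grip": 0.062}, {"delta_rot": [0, 0, 0], "linear": [0, 0, 0], "grip": 0.064}, {"delta_rot": [0, 0, 0], "linear": [0, 0, 0], "grip": 0.068}, {"delta_rot": [0, 0, 0], "linear": [0, 0, 0], "grip": 0.076}, {"delta_rot": [0, 0, 0], "linear": [0, 0, 0], "grip": 0.076}, {"delta_rot": [0, 0, 0], "linear": [0, 0, -0.01], "grip": 0.076}, {"delta_rot": [0, 0, 0], "linear": [0, 0, -0.03], "grip": 0.076}, {"delta_rot": [0, 0, 0], "linear": [0, 0, -0.04], "grip": 0.076}, {"delta_rot": [0, 0, 0], "linear": [0, 0, -0.04], "grip": 0.076}, {"delta_rot": [0, 0, 0], "linear": [0, 0, 0], "grip": 0.076}]'

```text
t: 25.7
tool_pos: [0.4456, -0.3214, 0.1577]
tool_rot: [2.212, 2.211, 0.001]
contact_force: [-0.4, -1.1, 1.5]
opening: 0.0761
grip_force: 0.0
```

Call:
jog_arm --steps '[{"delta_rot": [0, 0, 0], "linear": [0.0165, 0.0115, 0], "grip": 0.07}, {"delta_rot": [0, 0, 0], "linear": [0.03, 0.03, 0], "grip": 0.07}, {"delta_rot": [0, 0, 0], "linear": [0.03, 0.03, 0], "grip": 0.07}, {"delta_rot": [0, 0, 0], "linear": [0.03, 0.03, 0], "grip": 0.07}, {"delta_rot": [0, 0, 0], "linear": [0.03, 0.03, 0], "grip": 0.07}, {"delta_rot": [0, 0, 0], "linear": [0.03, 0.03, 0], "grip": 0.07}, {"delta_rot": [0, 0, 0], "linear": [0.03, 0.03, 0], "grip": 0.07}, {"delta_rot": [0, 0, 0], "linear": [0.03, 0.025, 0], "grip": 0.07}, {"delta_rot": [0, 0, 0], "linear": [0.02, 0.02, 0], "grip": 0.07}, {"delta_rot": [0, 0, 0], "linear": [0.015, 0.01, 0], "grip": 0.07}]'

```text
t: 26.7
tool_pos: [0.69, -0.0553, 0.1491]
tool_rot: [-2.22, -2.222, -0.0]
contact_force: [1.0, -0.3, 0.6]
opening: 0.0696
grip_force: 0.0
```

Call:
jog_arm --steps '[{"delta_rot": [0, 0, 0], "linear": [0, 0, 0], "grip": 0.07}, {"delta_rot": [0, 0, 0], "linear": [0, 0, 0.02], "grip": 0.07}, {"delta_rot": [0, 0, 0], "linear": [0, 0, 0.03], "grip": 0.07}, {"delta_rot": [0, 0, 0], "linear": [0, 0, 0.01], "grip": 0.07}, {"delta_rot": [0, 0, 0], "linear": [0, 0, 0], "grip": 0.07}]'

```text
t: 27.2
tool_pos: [0.6865, -0.0576, 0.0866]
tool_rot: [-2.22, -2.217, 0.005]
contact_force: [-0.8, 0.0, -0.1]
opening: 0.0697
grip_force: 0.0
```

```bash
python3 look.py p1 310 165 440 225
```

```text
27.3 [ 0.68899595 -0.05768445  0.09018304] 0.06998918442201853 0.0
```

View pics/p1.png

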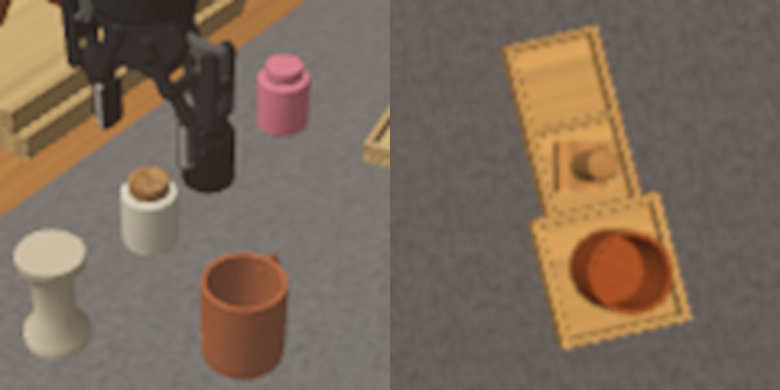

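The cup stands in its bay (top crop (620,270)). The gripper straddles above the white cork-lidded pot (side crop (150,210)), clear of the black one. Gripping the white pot.

Call:
jog_arm --steps '[{"delta_rot": [0, 0, 0], "linear": [0, 0, 0.015], "grip": 0.07}, {"delta_rot": [0, 0, 0], "linear": [0, 0, 0.025], "grip": 0.07}, {"delta_rot": [0, 0, 0], "linear": [0, 0, 0.02], "grip": 0.07}, {"delta_rot": [0, 0, 0], "linear": [0, 0, 0.011], "grip": 0.07}, {"delta_rot": [0, 0, 0], "linear": [0, 0, 0], "grip": 0.07}, {"delta_rot": [0, 0, 0], "linear": [0, 0, 0], "grip": 0.055}, {"delta_rot": [0, 0, 0], "linear": [0, 0, 0], "grip": 0.047}, {"delta_rot": [0, 0, 0], "linear": [0, 0, 0], "grip": 0.04}, {"delta_rot": [0, 0, 0], "linear": [0, 0, 0], "grip": 0.033}, {"delta_rot": [0, 0, 0], "linear": [0, 0, 0], "grip": 0.033}]'

```text
t: 28.3
tool_pos: [0.6903, -0.0572, 0.0203]
tool_rot: [2.22, 2.219, 0.003]
contact_force: [0.0, 0.6, 5.0]
opening: 0.0429
grip_force: 31.4
```

Call:
jog_arm --steps '[{"delta_rot": [0, 0, 0], "linear": [0, 0, 0], "grip": 0.033}, {"delta_rot": [0, 0, 0], "linear": [0, 0, 0], "grip": 0.033}]'

```text
t: 28.5
tool_pos: [0.6903, -0.0572, 0.0203]
tool_rot: [2.22, 2.219, 0.003]
contact_force: [0.1, 0.7, 5.2]
opening: 0.0431
grip_force: 31.4
```

Call:
jog_arm --steps '[{"delta_rot": [0, 0, 0], "linear": [0, 0, -0.02], "grip": 0.033}, {"delta_rot": [0, 0, 0], "linear": [0, 0, -0.035], "grip": 0.033}, {"delta_rot": [0, 0, 0], "linear": [0, 0, -0.035], "grip": 0.033}, {"delta_rot": [0, 0, 0], "linear": [-0.01, -0.005, -0.02], "grip": 0.033}, {"delta_rot": [0, 0, 0], "linear": [-0.035, -0.015, 0], "grip": 0.033}, {"delta_rot": [0, 0, 0], "linear": [-0.04, -0.018, 0], "grip": 0.033}, {"delta_rot": [0, 0, 0], "linear": [-0.04, -0.018, 0], "grip": 0.033}, {"delta_rot": [0, 0, 0], "linear": [-0.04, -0.018, 0], "grip": 0.033}, {"delta_rot": [0, 0, 0], "linear": [-0.035, -0.015, 0], "grip": 0.033}, {"delta_rot": [0, 0, 0], "linear": [-0.02, -0.012, 0], "grip": 0.033}]'

```text
t: 29.5
tool_pos: [0.5854, -0.2798, 0.1273]
tool_rot: [-2.224, -2.217, 0.002]
contact_force: [-0.7, 0.3, -2.1]
opening: 0.043
grip_force: 30.9
```

Call:
jog_arm --steps '[{"delta_rot": [0, 0, 0], "linear": [-0.01, 0, 0], "grip": 0.033}, {"delta_rot": [0, 0, 0], "linear": [0, 0, 0], "grip": 0.033}, {"delta_rot": [0, 0, 0], "linear": [0, 0, 0.02], "grip": 0.033}, {"delta_rot": [0, 0, 0], "linear": [0, 0, 0.03], "grip": 0.033}, {"delta_rot": [0, 0, 0], "linear": [0, 0, 0.025], "grip": 0.033}, {"delta_rot": [0, 0, 0], "linear": [0, 0, 0.01], "grip": 0.033}, {"delta_rot": [0, 0, 0], "linear": [0, 0, 0], "grip": 0.033}]'

```text
t: 30.2
tool_pos: [0.5868, -0.2851, 0.0409]
tool_rot: [-2.217, -2.219, 0.001]
contact_force: [0.2, 1.4, -2.0]
opening: 0.0434
grip_force: 31.0
```

```bash
python3 look.py p2 400 155 440 210
```

```text
30.3 [ 0.58870366 -0.28673934  0.04430172] 0.04347766225664604 30.987101197242737
```

View pics/p2.png

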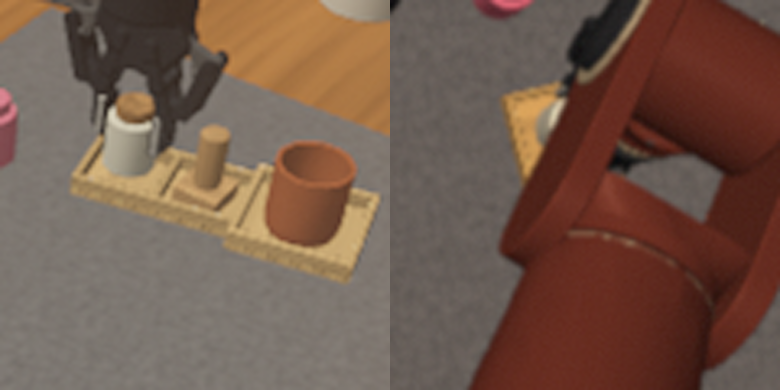

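The pot hangs upright over the end bay (side crop (130,140)). Lowering, releasing and retreating.

Call:
jog_arm --steps '[{"delta_rot": [0, 0, 0], "linear": [0, 0, 0.01], "grip": 0.033}, {"delta_rot": [0, 0, 0], "linear": [0, 0, 0.006], "grip": 0.033}, {"delta_rot": [0, 0, 0], "linear": [0, 0, 0.002], "grip": 0.033}, {"delta_rot": [0, 0, 0], "linear": [0, 0, 0.001], "grip": 0.033}, {"delta_rot": [0, 0, 0], "linear": [0, 0, 0.001], "grip": 0.033}, {"delta_rot": [0, 0, 0], "linear": [0, 0, 0], "grip": 0.033}, {"delta_rot": [0, 0, 0], "linear": [0, 0, 0], "grip": 0.044}, {"delta_rot": [0, 0, 0], "linear": [0, 0, 0], "grip": 0.049}, {"delta_rot": [0, 0, 0], "linear": [0, 0, 0], "grip": 0.056}, {"delta_rot": [0, 0, 0], "linear": [0, 0, 0], "grip": 0.056}]'

```text
t: 31.3
tool_pos: [0.5878, -0.287, 0.0232]
tool_rot: [2.222, 2.221, 0.0]
contact_force: [1.6, -0.1, 0.2]
opening: 0.0561
grip_force: 0.0
```

Call:
jog_arm --steps '[{"delta_rot": [0, 0, 0], "linear": [0, 0, -0.01], "grip": 0.056}, {"delta_rot": [0, 0, 0], "linear": [0, 0, -0.03], "grip": 0.056}, {"delta_rot": [0, 0, 0], "linear": [0, 0, -0.045], "grip": 0.056}, {"delta_rot": [0, 0, 0], "linear": [0, 0, -0.045], "grip": 0.056}, {"delta_rot": [0, 0, 0], "linear": [0, -0.035, -0.03], "grip": 0.056}, {"delta_rot": [0, 0, 0], "linear": [-0.01, -0.04, 0], "grip": 0.056}, {"delta_rot": [0, 0, 0], "linear": [-0.04, -0.02, 0], "grip": 0.056}, {"delta_rot": [0, 0, 0], "linear": [-0.045, -0.02, 0], "grip": 0.056}, {"delta_rot": [0, 0, 0], "linear": [-0.045, -0.01, 0], "grip": 0.056}, {"delta_rot": [0, 0, 0], "linear": [0, 0, 0], "grip": 0.056}]'

```text
t: 32.3
tool_pos: [0.4609, -0.4316, 0.1844]
tool_rot: [2.226, 2.213, -0.003]
contact_force: [0.1, 0.3, -0.2]
opening: 0.0557
grip_force: 0.0
```

```bash
python3 - <<'E'
from h import *
ims=[]
C={}
for c in("top","side"):
    p,d=ctrl.get_image(c);C[c]=cloud(c,d);ims.append(p[:,:,::-1])
cv2.imwrite("pics/fin.png",cv2.resize(np.hstack([ims[0][120:300,150:500],ims[1][120:400,180:480][:180*280//280]]),None,fx=1.2,fy=1.2))
two=(.491,.317,-.0894);three=(.5086,-.3043,.2136)
for n,t,b,zl in(("vase",two,-34,.03),("rs",two,47,.05),("cup",three,-68,.03),("ss",three,13,.03),("pot",three,81,.03)):
    R=np.array([[np.cos(t[2]),np.sin(t[2])],[-np.sin(t[2]),np.cos(t[2])]])
    for c in C:
        P=C[c].reshape(-1,3);Q=(P[:,:2]-t[:2])@R.T*1000
        m=(np.hypot(Q[:,0]-b,Q[:,1])<42 if b<0 else (abs(Q[:,0]-b)<32)&(abs(Q[:,1])<36))&(P[:,2]>zl)&(P[:,2]<.12)
        if m.sum()>5: print(n,c,m.sum(),"dev mm",np.round((Q[m].max(0)+Q[m].min(0))/2-[b,0],1),"ztop",np.round(P[m,2].max(),3))
E
```

```text
vase top 587 dev mm [ 2.  -2.7] ztop 0.098
vase side 1411 dev mm [-0.5 -2. ] ztop 0.096
rs top 164 dev mm [ 1.2 -0.6] ztop 0.083
rs side 342 dev mm [-2.2 -2.2] ztop 0.08
cup top 354 dev mm [2.7 1.1] ztop 0.071
cup side 570 dev mm [-0.5 -0.8] ztop 0.07
ss top 118 dev mm [2.1 0.8] ztop 0.074
ss side 159 dev mm [-0.4  1.3] ztop 0.074
pot top 282 dev mm [1.9 1. ] ztop 0.069
pot side 264 dev mm [-0.2  1.1] ztop 0.069
```

View pics/fin.png

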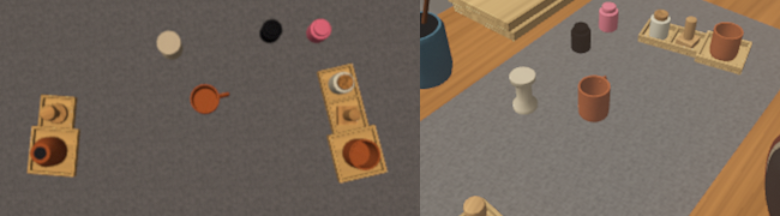

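All five items stand in their bays, within 3 mm of the bay centres. The mug (205,97) and the post (168,43) are where they started. Handing in.

```bash
python3 -c "
from station import ctrl
print(ctrl.finish_job())"
```

```text
the job is handed in; nothing more can be done
None
```

I made up both kits and handed the job in at about 32 s: all five items measured within 3 mm of their bay centres and looked upright, and the mug and kiln post were left untouched (no verdict came back).

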